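# Rock the cell sorter's gate to the empty chute

### The arm

A 6-joint arm with a two-finger parallel gripper is mounted at the origin on the work surface. World frame = base frame: x ahead of the robot, y to its left, z up, the work surface at z = 0. Lengths are in mm, angles in rad, forces in N, time in s.
With the tool pointing down it reaches from about 350 to 975 mm from the base axis. Payload 7.1 kg.
Tool frame: the origin (TCP) lies between the finger pads; the fingertips stand 19 mm ahead of it and the grasp point (between the pads) is the TCP; z points along the fingers, y is the line along which they close (so a half turn about z gives the same grasp; the last joint's range is limited). The gripper opens to 88 mm and grips with 3 to 60 N. Pads are 20 mm wide; open, the fingers measure 115 mm over their backs; the gripper's body (75 mm by 178 mm) begins 61 mm behind the grasp point.
Start: joints at [1.242, 0.423, 1.63, -0, 1.089, -0.019], TCP at [190.511, 595.24, 241.675] pointing down, gripper open.
Joint ranges: [-3, 3], [-0.9, 2.11], [0.09, 2.58], [-1.31, 4.45], [0.11, 2.69], [-2.54, 2.54]. Speed limits (rad/s): [2.39, 2.39, 3.01, 3.14, 3.14, 3.14].

### API

Orientations are given as a rotation vector (axis times angle).
In Python, from workcell import ctrl gives the robot as it stands.
- The arm moves only by the tool arm_command, never from a script. Its argument "series" is a list of rows, each an object with "linear": the shift along the tool's x, y, z in m, a list of three; "turn": the turn about the tool's z in rad. A call has 1 to 10 rows; each row shifts and turns the commanded pose from where the row before left it, along the tool's axes as they then stand; what a row does not reach is not made up. A row lasts 1/10 s, in which the tool goes at most 50 mm and 8.59 degrees, less where a joint would pass 70% of its speed; a pose out of reach is approached as far as the arm can. A call with a gripper value outside its range is refused whole. "jaw" is the opening, from -1 (shut) to 1 (fully open), set as the call begins (left out, the last holds). The fingers move at their own pace and stop on an object; the grip force is fixed at half the most. Time passes only in rows, so rows that do not move let the fingers close. It gives the time, the measured TCP pose, the force, the opening and the grip force at its end, in the units of the state.
- ctrl.get_obs(): the state, without advancing time (a new reading comes with each control period).
- ctrl.get_image(name): name is "side" or "top" or "wrist"; returns a dict with "frame" (384x512x3 uint8, blue, green, red), "fx", "fy", "cx", "cy" (pixels), "rvec" (rotation vector, rad) and "tvec" (3), from world to camera coordinates, as OpenCV has them. Camera axes: x right, y down, z forward; pixel columns grow to the right and rows downward; lengths in mm; the calibration is good to about 2 mm. A picture is of the moment at which its call begins. There is no depth.
- ctrl.close_job(): hands the job in; it is judged then, once.
The state is a dict: "t": time; "qpos": joint angles; "qvel": joint speeds; "joint_torque": joint torques, N m; "ee_pos": TCP position; "orientation": TCP orientation; "ft_force": force on the tool from outside, world axes, zero at the start; "moment": the same for the moment, N m; "width": finger opening in mm; "grasp_force": force on a finger pad.
Only numpy, scipy, OpenCV 4.12 (cv2) and the standard library are available. Lean on these libraries where they do the work, as an engineer would, in place of code of your own. Each camera call takes 0.05 s, during which the arm holds its last target. There are 200 camera calls.

### The job

The sorter's left chute is full of battery cells and shut off, so the next three are waiting on the seesaw gate. Push the empty tray along its guide rails, without lifting it, until it is fully home against the stop under the right chute's mouth, and then press down the raised right end of the gate so that it rocks all the way over its pivot and the three waiting cells roll down the right chute into the tray. Work with the fingertips only: do not touch any cell, leave the queued cells in the left chute and the other things where they are, and finish clear of everything.

Things in the scene. Friction and masses are not known exactly. Their poses are not given: they have to be found in the camera images.
- sorter: Fixed aluminium and steel cell sorter, 112 mm wide (its x), 595 mm long (its y). Origin on the table under the pivot of its seesaw gate; x points away from the robot, y to the robot's left. The gate (pivot axis along x, 90 mm up) sits between two sloping chutes: the left (y 0.09-0.17) is full of cells and shut off from the gate by an upright plate 124 mm high; the right is empty, with an open mouth.
- mouth (a point): Middle of the right chute's floor at its open mouth, at sorter x 0, y -0.143, 64 mm up; the chute's side walls reach up to 90 mm. The tray goes on the table below it.
- stop (a point): Foot of the stop that ends the tray track, on its face towards the tray, at sorter x 0, y -0.120. The stop is a plate 30 mm high and 112 mm wide. The track: two guide rails on the table along the sorter's y, 12 mm high, inner faces at x -0.060 and 0.060, from y -0.115 to -0.415.
- tray: Empty open black plastic tray, 112 (x) by 150 (y) by 40 mm high, wall 4 mm, 0.3 to 0.45 kg, loose on the table between the guide rails. Origin: centre of its underside; axes as the sorter's. Starts at sorter y -0.25 to -0.31; fully home it meets the stop, origin at sorter y -0.195. Pushed on its outer (-y) end wall it slides to +y with a few newtons.
- gate (a joint): Tilt of the seesaw gate, rad: 0 left end down (the start), 0.18 level, 0.36 right end down at its limit. A steel trough 180 mm long (y) and 76 mm wide with 14 mm side walls, pivoted at its middle. The pivot is stiff: the gate stays where it is left. It rocks with about 2 N pressed on its raised pad.
- pad (a point): Centre of the top face of the gate's right finger pad, a steel tab 50 (x) by 40 (y) by 4 mm sticking out of the gate's robot-side wall near its right (-y) end, at sorter x -0.063, y about -0.07; it moves with the gate, 116 mm above the table at the start, 91 mm when right-down. Free above; only the table below. A like pad is at the left end.
- cell0: Battery cell (cylinder, 18 mm diameter, 65 mm long, 46 g, green sleeve), number 1 of three that wait side by side on the gate's lowered left half, their axes along the sorter's x, ready to roll. Origin at its centre.
- cell1: Battery cell (cylinder, 18 mm diameter, 65 mm long, 46 g, green sleeve), number 2 of three that wait side by side on the gate's lowered left half, their axes along the sorter's x, ready to roll. Origin at its centre.
- cell2: Battery cell (cylinder, 18 mm diameter, 65 mm long, 46 g, green sleeve), number 3 of three that wait side by side on the gate's lowered left half, their axes along the sorter's x, ready to roll. Origin at its centre.
- queue0: Like battery cell, number 1 of four queued in the full left chute, behind the plate. It stays there. Origin at its centre.
- queue1: Like battery cell, number 2 of four queued in the full left chute, behind the plate. It stays there. Origin at its centre.
- queue2: Like battery cell, number 3 of four queued in the full left chute, behind the plate. It stays there. Origin at its centre.
- queue3: Like battery cell, number 4 of four queued in the full left chute, behind the plate. It stays there. Origin at its centre.
- jar: Bystander: small closed flux jar, 56 mm diameter, 60 mm high, standing beyond the sorter. Origin at the centre of its underside.
- reel: Bystander: solder reel standing on its flange, 56 mm diameter, 40 mm high, on the robot's side of the left chute. Origin at the centre of its underside.
- driver: Bystander: screwdriver, 160 mm long, lying beyond the tray's track.
Mind the look-alikes: they are no part of the job. What is meant by the tray is not blue or orange, and is the larger of those in its own colour.

How it is judged (in metres and radians):
On the way, in this order (a step that is already met when the one before it is completed fails the run):
1. the tray is pushed home under the right chute, the gate not yet rocked (y of tray in the frame of sorter above -0.203 m and height (world z) of tray below 0.006 m and angle between tray's own z axis and vertical below 0.06 rad and value of joint gate below 0.1 rad), for 0.2 s.
2. the gate is rocked over, right end down (value of joint gate above 0.3 rad), for 0.2 s.
At the end, for the whole second after the job is handed in: Gate right end down (over 0.30 rad); tray flat, within 8 mm of its stop before the gate is rocked and 15 mm at the end; the three gate cells at rest on the tray floor; queued cells within 12 mm and bystanders within 20 mm of their starts (y of tray in the frame of sorter above -0.21 m and height (world z) of tray below 0.006 m and angle between tray's own z axis and vertical below 0.06 rad and value of joint gate above 0.3 rad and x of cell0 in the frame of tray between -0.054 and 0.054 m and y of cell0 in the frame of tray between -0.073 and 0.073 m and height (world z) of each of cell0, cell1, cell2 below 0.038 m and linear speed of each of cell0, cell1, cell2 below 0.05 m/s and x of cell1 in the frame of tray between -0.054 and 0.054 m and y of cell1 in the frame of tray between -0.073 and 0.073 m and x of cell2 in the frame of tray between -0.054 and 0.054 m and y of cell2 in the frame of tray between -0.073 and 0.073 m and distance of each of queue0, queue1, queue2, queue3 from where it was at the start of the episode below 0.012 m and distance of each of jar, reel, driver from where it was at the start of the episode below 0.02 m); the robot touches nothing.
It fails at once if the tray is lifted or tipped (height (world z) of tray above 0.012 m or angle between tray's own z axis and vertical above 0.2 rad).
It fails at once if the robot touches a cell (contact force between any of cell0, cell1, cell2, queue0, queue1, queue2, queue3 and the fingers above 0.3 N or contact force between any of cell0, cell1, cell2, queue0, queue1, queue2, queue3 and the arm above 0.3 N).
It fails at once if a bystander is disturbed (distance of any of jar, reel, driver from where it was at the start of the episode above 0.02 m).
It also fails if it takes over 61 s, if anything falls off the work surface, if the arm or the gripper's body presses on something with over 40 N, if the wrist force passes 120 N, or if a joint passes its speed limit or range.

## Working session

There is one attempt and no reset: what is moved stays moved. The work goes in short steps, Python scripts to look and compute and a tool call to move; the robot and the scene stay as the last step left them, time stands still between calls to the robot, and variables do not carry over. Pictures are saved under pics/ and viewed, at most 10 in all, crops included, and the job is handed in when it is done.

Besides the shell and the picture viewer there is one more tool, called after "Call:" as name(argument=value, ...) on one line, values as JSON. arm_command: Moves the arm, as the interface text tells. Its arguments: {"type":"object","properties":{"series":{"type":"array"},"jaw":{"type":"number"}},"required":["series"]}

```bash
mkdir -p pics; cat > h.py <<'E'
import numpy as np, cv2, pickle
from workcell import ctrl
def grab(n,tag):
    d=ctrl.get_image(n); d['frame']=np.array(d['frame']); cv2.imwrite(f'pics/{tag}.png',d['frame']); pickle.dump(d,open(f'{tag}.pkl','wb')); return d
def load(tag): return pickle.load(open(f'{tag}.pkl','rb'))
def ray(d,u,v):
    R=cv2.Rodrigues(np.array(d['rvec'],float))[0]; t=np.array(d['tvec'],float).ravel()
    return -R.T@t, R.T@np.array([(u-d['cx'])/d['fx'],(v-d['cy'])/d['fy'],1.])
def onz(d,u,v,z):
    o,r=ray(d,u,v); return o+r*(z-o[2])/r[2]
def proj(d,p):
    K=np.array([[d['fx'],0,d['cx']],[0,d['fy'],d['cy']],[0,0,1.]])
    return cv2.projectPoints(np.array(p,float).reshape(-1,3),np.array(d['rvec'],float),np.array(d['tvec'],float),K,None)[0].reshape(-1,2)
E
python3 - <<'E'
from h import *
for n in('top','side'): d=grab(n,n+'0'); print(n,ray(d,256,192))
o=ctrl.get_obs();print(o['ee_pos'],o['orientation'],o['ft_force'],o['t'])
E
```

```text
top (array([ 272.41275449,  -20.49412268, 1381.8819903 ]), array([ 0.23770578,  0.01695793, -0.97119908]))
side (array([537.68034262, 657.22781625, 956.12778477]), array([ 0.03684988, -0.62901272, -0.77658944]))
[190.34736426 594.8073849  240.97386796] [-4.84631032e-01 -3.10373167e+00  2.13272383e-03] [0.06536956 0.52193691 0.06780512] 0.1
```

View pics/top0.png

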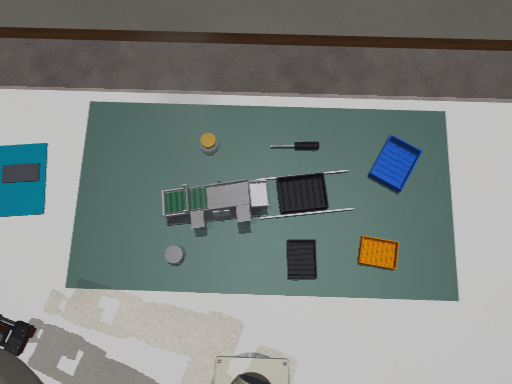

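View pics/side0.png

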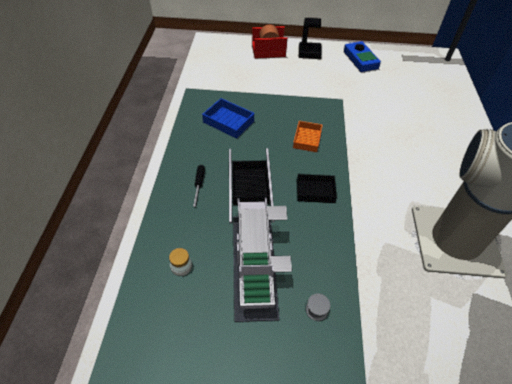

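The top view shows the sorter around (165–270, 180–225), with the black tray at (302,193) between rails that end at (348,171) and (354,210). The small black tray at (301,259) is a look-alike. I'll zoom in for the sorter's pose.

```bash
python3 - <<'E'
from h import *
a=cv2.resize(load('top0')['frame'][160:235,155:360],None,fx=3.9,fy=3.9,interpolation=cv2.INTER_CUBIC)
b=cv2.resize(load('side0')['frame'][140:325,205:305],None,fx=3.2,fy=3.2,interpolation=cv2.INTER_CUBIC)
cv2.imwrite('pics/a.png',a);cv2.imwrite('pics/b.png',b);print(a.shape,b.shape)
E
```

```text
(292, 800, 3) (592, 320, 3)
```

View pics/a.png

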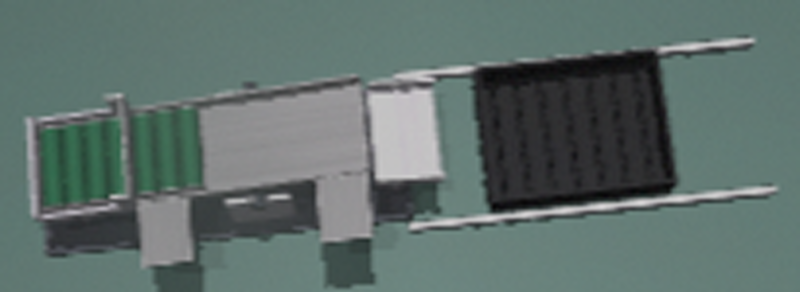

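View pics/b.png

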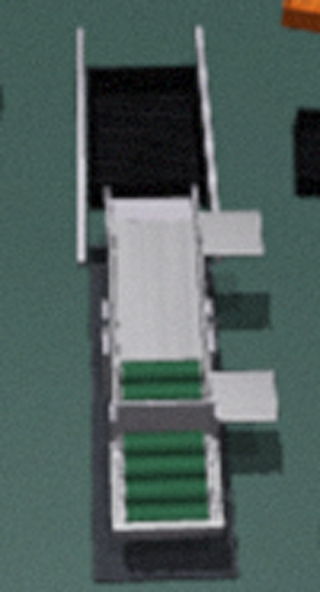

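The crops are clear. Rail ends are at crop-a (753,42), (775,189) and (412,227). The right pad centre is at (345,209), and the tray's outer rim corners are at (655,52) and (676,187).

```bash
python3 - <<'E'
from h import *
d=load('top0')
f=lambda u,v,z:onz(d,155+(u+.5)/3.9-.5,160+(v+.5)/3.9-.5,z)
P=np.array([f(753,42,12),f(775,189,12),f(412,227,12),f(345,209,116)])[:,:2]
S=np.array([[60,-415],[-60,-415],[-60,-115],[-63,-70]],float)
H=S-S.mean(0);Q=P-P.mean(0)
th=np.arctan2((H[:,0]*Q[:,1]-H[:,1]*Q[:,0]).sum(),(H*Q).sum());c,s=np.cos(th),np.sin(th);R=np.array([[c,-s],[s,c]])
t=P.mean(0)-R@S.mean(0);print('yaw',th,'t',t,'res',P-(S@R.T+t))
inv=lambda p:R.T@(p[:2]-t)
for n,q in dict(t1=(655,52),t2=(676,187),t3=(478,68),t4=(492,208)).items():print(n,inv(f(*q,40)))
print('side check pads',inv(onz(load('side0'),205+232/3.2,140+232/3.2,116)), 'rail end',inv(onz(load('side0'),205+199/3.2,140+30/3.2,12)),inv(onz(load('side0'),205+80/3.2,140+30/3.2,12)))
np.savez('pose',R=R,t=t)
for n,p in dict(pre=(0,-430),padc=(-63,-70),home=(0,-270)).items():print(n,R@p+t)
E
```

```text
yaw 0.13932819254908235 t [569.0990908  112.58947957] res [[ 2.62496735 -0.08873674]
 [-2.30905726  0.69268446]
 [-1.23953253 -3.20149287]
 [ 0.92362244  2.59754515]]
t1 [  55.13861892 -328.6647643 ]
t2 [ -57.24815436 -329.50396933]
t3 [  57.24199201 -184.56894174]
t4 [ -58.40490652 -182.14347839]
side check pads [-63.66818605 -64.28278807] rail end [ -64.78862681 -404.26733441] [  61.0378718  -407.93500113]
pre [ 628.81656575 -313.24361354]
padc [516.43104052  34.51850878]
home [ 606.59610996 -154.79409052]
```

Sorter pose: yaw 0.139, origin (569,113). The tray is at y ≈ -256. I'll turn the tool so that tool x = sorter +y and tool y = sorter +x.

Call:
arm_command(series=[{"linear": [0, 0, 0], "turn": 0.14}, {"linear": [0, 0, 0], "turn": 0.14}, {"linear": [0, 0, 0], "turn": 0.14}, {"linear": [0, 0, 0], "turn": 0.14}, {"linear": [0, 0, 0], "turn": 0.14}, {"linear": [0, 0, 0], "turn": 0.14}, {"linear": [0, 0, 0], "turn": 0.14}, {"linear": [0, 0, 0], "turn": 0.14}], jaw=-0.1)

```text
t: 0.9
ee_pos: [190.4, 594.9, 241.2]
orientation: [2.066, 2.366, -0.001]
ft_force: [-0.1, 0.6, -0.0]
width: 39.3
grasp_force: 0.0
```

```bash
cat >> h.py <<'E'
def where():
    z=np.load('pose.npz');o=ctrl.get_obs();T=cv2.Rodrigues(np.array(o['orientation'],float))[0];p=np.array(o['ee_pos'])
    s=z['R'].T@(p[:2]-z['t']); print('t',o['t'],'sorter',s.round(1),'z',p[2].round(1),'toolx in sorter',(z['R'].T@T[:2,0]).round(3),'tooly',(z['R'].T@T[:2,1]).round(3),'toolz',T[:,2].round(3),'w',o['width'],'F',np.round(o['ft_force'],1))
E
python3 -c "from h import *;where()"
```

```text
t 0.9 sorter [-308.   530.3] z 241.2 toolx in sorter [0.004 1.   ] tooly [ 1.    -0.004] toolz [-0.    -0.001 -1.   ] w 39.27211057038063 F [-0.1  0.6 -0. ]
```

Call:
arm_command(series=[{"linear": [-0.044, 0.014, 0], "turn": 0}, {"linear": [-0.044, 0.014, 0], "turn": 0}, {"linear": [-0.044, 0.014, 0], "turn": 0}, {"linear": [-0.044, 0.014, 0], "turn": 0}, {"linear": [-0.044, 0.014, 0], "turn": 0}, {"linear": [-0.044, 0.014, 0], "turn": 0}, {"linear": [-0.044, 0.014, 0], "turn": 0}, {"linear": [-0.044, 0.014, 0], "turn": 0}, {"linear": [-0.044, 0.014, 0], "turn": 0}, {"linear": [-0.044, 0.014, 0], "turn": 0}])

```text
t: 1.9
ee_pos: [391.3, 177.5, 241.7]
orientation: [2.059, 2.373, 0.0]
ft_force: [1.3, -0.1, -0.4]
width: 39.3
grasp_force: 0.0
```

Call:
arm_command(series=[{"linear": [-0.044, 0.014, 0], "turn": 0}, {"linear": [-0.044, 0.014, 0], "turn": 0}, {"linear": [-0.044, 0.014, 0], "turn": 0}, {"linear": [-0.044, 0.014, 0], "turn": 0}, {"linear": [-0.044, 0.014, 0], "turn": 0}, {"linear": [-0.044, 0.014, 0], "turn": 0}, {"linear": [-0.044, 0.014, 0], "turn": 0}, {"linear": [-0.044, 0.014, 0], "turn": 0}, {"linear": [-0.044, 0.014, 0], "turn": 0}, {"linear": [-0.044, 0.014, 0], "turn": 0}])

```text
t: 2.9
ee_pos: [591.7, -238.5, 241.3]
orientation: [-2.059, -2.372, 0.0]
ft_force: [0.6, 0.8, 0.6]
width: 39.8
grasp_force: 0.0
```

```bash
python3 -c "from h import *;where()"
```

```text
t 2.9 sorter [ -26.4 -350.8] z 241.3 toolx in sorter [-0.001  1.   ] tooly [1.    0.001] toolz [-0.001  0.    -1.   ] w 39.79076115772093 F [0.6 0.8 0.6]
```

Call:
arm_command(series=[{"linear": [-0.036, 0.026, 0], "turn": 0}, {"linear": [0, 0, 0.033], "turn": 0}, {"linear": [0, 0, 0.033], "turn": 0}, {"linear": [0, 0, 0.033], "turn": 0}, {"linear": [0, 0, 0.033], "turn": 0}, {"linear": [0, 0, 0.033], "turn": 0}, {"linear": [0, 0, 0.033], "turn": 0}, {"linear": [0, 0, 0], "turn": 0}])

```text
t: 3.7
ee_pos: [618.6, -267.1, 38.6]
orientation: [-2.054, -2.366, 0.004]
ft_force: [-0.3, 0.2, 0.3]
width: 39.5
grasp_force: 0.0
```

```bash
python3 - <<'E'
from h import *
where();d=grab('side','side1');cv2.imwrite('pics/s1.png',cv2.resize(d['frame'][60:330,170:400],None,fx=2.2,fy=2.2))
E
```

```text
t 3.7 sorter [  -3.7 -382.9] z 38.6 toolx in sorter [-0.002  1.   ] tooly [1.    0.002] toolz [-0.008  0.004 -1.   ] w 39.47875415152924 F [-0.3  0.2  0.3]
```

View pics/s1.png

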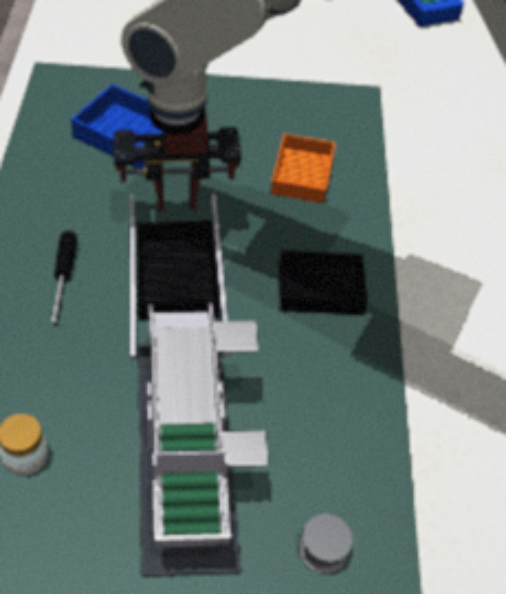

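The fingers, at (160–195, 205), are centred between the rails behind the tray's outer wall. Now I'll push.

Call:
arm_command(series=[{"linear": [0.012, 0.003, 0], "turn": 0}, {"linear": [0.012, 0, 0], "turn": 0}, {"linear": [0.01, 0, 0], "turn": 0}, {"linear": [0.008, 0, 0], "turn": 0}, {"linear": [0.008, 0, 0], "turn": 0}, {"linear": [0.008, 0, 0], "turn": 0}, {"linear": [0.008, 0, 0], "turn": 0}, {"linear": [0.008, 0, 0], "turn": 0}, {"linear": [0.008, 0, 0], "turn": 0}, {"linear": [0.008, 0, 0], "turn": 0}])

```text
t: 4.75
ee_pos: [613.8, -179.8, 45.0]
orientation: [2.057, 2.37, 0.001]
ft_force: [1.4, -5.4, 4.4]
width: 39.5
grasp_force: 3.0
```

```bash
python3 -c "from h import *;where()"
```

```text
t 4.75 sorter [   3.7 -295.8] z 45.0 toolx in sorter [-0.002  1.   ] tooly [1.    0.002] toolz [ 0.003 -0.002 -1.   ] w 39.486806874678 F [ 1.4 -5.4  4.4]
```

Call:
arm_command(series=[{"linear": [0.004, 0, 0], "turn": 0}, {"linear": [0.004, 0, 0], "turn": 0}, {"linear": [0.003, 0, 0], "turn": 0}])

```text
t: 5.05
ee_pos: [612.1, -168.9, 44.7]
orientation: [2.057, 2.37, 0.001]
ft_force: [1.2, -6.0, 4.8]
width: 39.3
grasp_force: 3.0
```

Call:
arm_command(series=[{"linear": [0.002, 0, 0], "turn": 0}, {"linear": [0.002, 0, 0], "turn": 0}, {"linear": [0, 0, 0], "turn": 0}])

```text
t: 5.35
ee_pos: [611.5, -165.2, 44.7]
orientation: [2.057, 2.37, 0.001]
ft_force: [0.1, -6.2, 5.6]
width: 39.5
grasp_force: 3.2
```

Call:
arm_command(series=[{"linear": [0.002, 0, 0], "turn": 0}, {"linear": [0.002, 0, 0], "turn": 0}, {"linear": [0, 0, 0], "turn": 0}])

```text
t: 5.65
ee_pos: [611.0, -164.8, 44.8]
orientation: [2.055, 2.368, -0.004]
ft_force: [-0.6, -24.1, 3.2]
width: 39.6
grasp_force: 12.0
```

The force rose to 24 N and the motion stalled, so the tray is against its stop. I'll back off, lift and check.

Call:
arm_command(series=[{"linear": [-0.004, 0, 0], "turn": 0}, {"linear": [-0.02, 0, 0], "turn": 0}, {"linear": [-0.03, 0, 0], "turn": 0}, {"linear": [0, 0, -0.04], "turn": 0}, {"linear": [0, 0, -0.04], "turn": 0}, {"linear": [0, 0, -0.04], "turn": 0}, {"linear": [0, 0, -0.04], "turn": 0}, {"linear": [0, -0.04, 0], "turn": 0}, {"linear": [0, -0.03, 0], "turn": 0}, {"linear": [0, 0, 0], "turn": 0}], jaw=-1)

```text
t: 6.65
ee_pos: [544.6, -223.8, 203.5]
orientation: [-2.059, -2.369, 0.002]
ft_force: [-0.7, -0.1, -0.7]
width: 0.4
grasp_force: 0.0
```

```bash
python3 - <<'E'
from h import *
where();d=grab('side','side2');t=grab('top','top2')
a=cv2.resize(d['frame'][130:330,190:320],None,fx=2.9,fy=2.9,interpolation=cv2.INTER_CUBIC)
b=cv2.resize(t['frame'][160:240,155:300],None,fx=2.9,fy=2.9,interpolation=cv2.INTER_CUBIC)
c=np.zeros((580,800,3),np.uint8);c[:a.shape[0],:a.shape[1]]=a;c[:b.shape[0],378:378+b.shape[1]]=b[:,:422];cv2.imwrite('pics/c2.png',c)
E
```

```text
t 6.65 sorter [ -71.  -329.8] z 203.5 toolx in sorter [-0.  1.] tooly [1. 0.] toolz [-0.003  0.001 -1.   ] w 0.39520947123843064 F [-0.7 -0.1 -0.7]
```

View pics/c2.png

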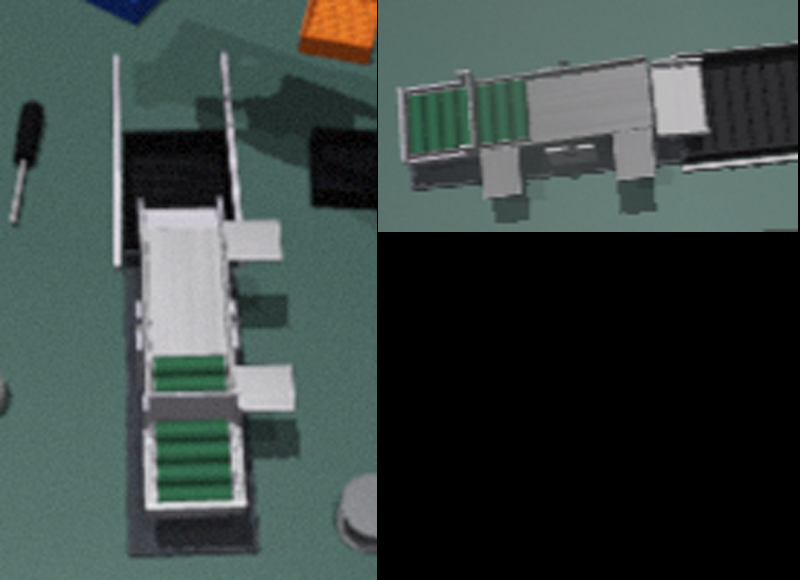

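The tray is home: its near end is hidden under the mouth, and the gate and cells are unchanged. Next I'll go over the right pad (sorter -67,-68).

Call:
arm_command(series=[{"linear": [0.044, 0, 0], "turn": 0}, {"linear": [0.044, 0, 0], "turn": 0}, {"linear": [0.044, 0, 0], "turn": 0}, {"linear": [0.044, 0, 0], "turn": 0}, {"linear": [0.044, 0, 0], "turn": 0}, {"linear": [0.042, 0.004, 0], "turn": 0}, {"linear": [0, 0, 0.02], "turn": 0}, {"linear": [0, 0, 0.02], "turn": 0}, {"linear": [0, 0, 0.014], "turn": 0}, {"linear": [0, 0, 0], "turn": 0}])

```text
t: 7.75
ee_pos: [515.0, 36.9, 147.7]
orientation: [-2.057, -2.371, 0.004]
ft_force: [-0.6, 1.3, -0.0]
width: 0.5
grasp_force: 0.0
```

```bash
python3 - <<'E'
from h import *
where();d=grab('side','side3')
cv2.imwrite('pics/s3.png',cv2.resize(d['frame'][150:300,200:350],None,fx=3.5,fy=3.5,interpolation=cv2.INTER_CUBIC))
E
```

```text
t 7.75 sorter [-64.1 -67.4] z 147.7 toolx in sorter [-0.003  1.   ] tooly [1.    0.003] toolz [-0.003  0.    -1.   ] w 0.49456062049576255 F [-0.6  1.3 -0. ]
```

View pics/s3.png

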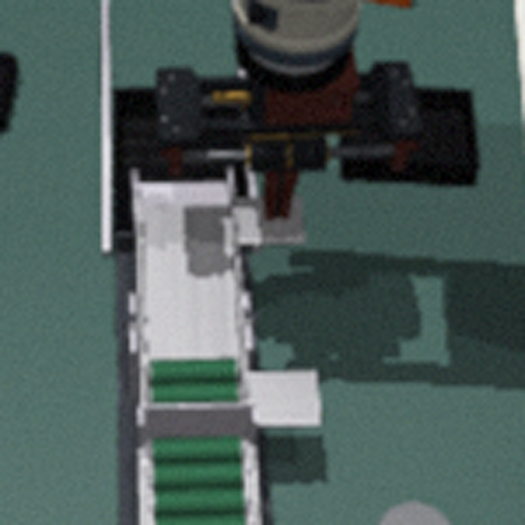

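The fingertips, at (280,215), are just above the pad, which spans (235–303, 205–243). Pressing down.

Call:
arm_command(series=[{"linear": [0, -0.003, 0.006], "turn": 0}, {"linear": [0, 0, 0.004], "turn": 0}, {"linear": [0, 0, 0.004], "turn": 0}, {"linear": [0, 0, 0.004], "turn": 0}, {"linear": [0, 0, 0.004], "turn": 0}, {"linear": [0, 0, 0.004], "turn": 0}, {"linear": [0, 0, 0.004], "turn": 0}])

```text
t: 8.5
ee_pos: [512.6, 35.8, 119.5]
orientation: [2.059, 2.372, 0.001]
ft_force: [0.9, -2.7, 2.9]
width: 0.5
grasp_force: 1.4
```

Call:
arm_command(series=[{"linear": [0, 0, 0.003], "turn": 0}, {"linear": [0, 0, 0.003], "turn": 0}, {"linear": [0, 0, 0], "turn": 0}])

```text
t: 8.8
ee_pos: [512.0, 36.0, 113.1]
orientation: [-2.059, -2.372, 0.001]
ft_force: [0.5, -0.2, -0.3]
width: 0.5
grasp_force: 0.3
```

Call:
arm_command(series=[{"linear": [0, 0, 0.002], "turn": 0}, {"linear": [0, 0, 0.002], "turn": 0}, {"linear": [0, 0, 0], "turn": 0}])

```text
t: 9.1
ee_pos: [512.2, 36.0, 111.9]
orientation: [-2.059, -2.372, 0.0]
ft_force: [-7.8, -1.5, 30.7]
width: 0.5
grasp_force: 14.7
```

Call:
arm_command(series=[{"linear": [0, 0, 0.002], "turn": 0}, {"linear": [0, 0, 0], "turn": 0}, {"linear": [0, 0, 0], "turn": 0}])

```text
t: 9.4
ee_pos: [512.2, 36.0, 111.5]
orientation: [2.059, 2.372, 0.001]
ft_force: [-14.6, -2.0, 49.3]
width: 0.6
grasp_force: 24.4
```

The gate is hard against its limit at tip z ≈ 92. I'll withdraw straight up, then away toward the robot's side.

Call:
arm_command(series=[{"linear": [0, 0, -0.005], "turn": 0}, {"linear": [0, 0, -0.02], "turn": 0}, {"linear": [0, 0, -0.04], "turn": 0}, {"linear": [0, 0, -0.045], "turn": 0}, {"linear": [0, 0, -0.045], "turn": 0}, {"linear": [-0.045, 0, 0], "turn": 0}, {"linear": [-0.045, 0, 0], "turn": 0}, {"linear": [-0.045, 0, 0], "turn": 0}, {"linear": [-0.045, -0.02, 0], "turn": 0}, {"linear": [-0.045, -0.02, 0], "turn": 0}])

```text
t: 10.4
ee_pos: [503.7, -193.7, 262.3]
orientation: [-2.058, -2.372, -0.0]
ft_force: [0.6, 0.2, -1.3]
width: 0.4
grasp_force: 0.0
```

Call:
arm_command(series=[{"linear": [-0.045, -0.02, 0], "turn": 0}, {"linear": [-0.045, -0.02, 0], "turn": 0}, {"linear": [-0.04, 0, 0], "turn": 0}, {"linear": [0, 0, 0], "turn": 0}, {"linear": [0, 0, 0], "turn": 0}])

```text
t: 10.9
ee_pos: [482.5, -326.9, 262.0]
orientation: [-2.061, -2.369, -0.001]
ft_force: [0.2, 1.1, 0.6]
width: 0.9
grasp_force: 0.0
```

```bash
python3 - <<'E'
from h import *
where();d=grab('side','side4');t=grab('top','top4')
a=cv2.resize(d['frame'][130:330,190:320],None,fx=2.9,fy=2.9,interpolation=cv2.INTER_CUBIC)
b=cv2.resize(t['frame'][120:280,155:365],None,fx=2,fy=2,interpolation=cv2.INTER_CUBIC)
c=np.zeros((580,800,3),np.uint8);c[:a.shape[0],:a.shape[1]]=a;c[:b.shape[0],378:378+b.shape[1]]=b;cv2.imwrite('pics/c4.png',c)
E
```

```text
t 10.9 sorter [-146.8 -423.2] z 262.0 toolx in sorter [0. 1.] tooly [ 1. -0.] toolz [-0.001  0.001 -1.   ] w 0.8635871725289623 F [0.2 1.1 0.6]
```

View pics/c4.png

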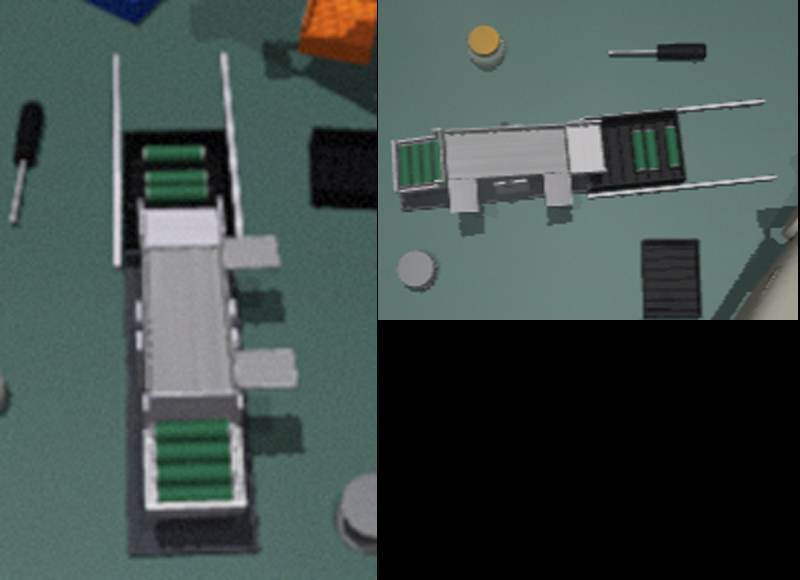

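All three cells lie in the tray (top crop: 638, 652 and 672, at row ~148), the gate is right-down, and the queued cells and bystanders are in place. I'll let a second pass, then hand in.

Call:
arm_command(series=[{"linear": [0, 0, 0], "turn": 0}, {"linear": [0, 0, 0], "turn": 0}, {"linear": [0, 0, 0], "turn": 0}, {"linear": [0, 0, 0], "turn": 0}, {"linear": [0, 0, 0], "turn": 0}, {"linear": [0, 0, 0], "turn": 0}, {"linear": [0, 0, 0], "turn": 0}, {"linear": [0, 0, 0], "turn": 0}, {"linear": [0, 0, 0], "turn": 0}, {"linear": [0, 0, 0], "turn": 0}])

```text
t: 12.0
ee_pos: [483.0, -326.8, 262.7]
orientation: [-2.06, -2.372, 0.0]
ft_force: [-1.0, 0.7, 0.7]
width: 0.5
grasp_force: 0.0
```

```bash
python3 - <<'E'
from h import *
a=grab('top','top5')['frame'];b=grab('top','top6')['frame']
s=np.s_[170:220,255:315]
m=lambda f:(f[s][...,1].astype(int)-f[s][...,2]>25)&(f[s][...,1].astype(int)-f[s][...,0]>10)
print(cv2.absdiff(a[s],b[s]).mean(),m(a).sum(),m(b).sum(),(m(a)^m(b)).sum(),(m(load('top4')['frame'])^m(b)).sum())
print(ctrl.close_job())
E
```

```text
1.1856666666666666 302 305 9 5
the job is handed in; nothing more can be done
None
```

The job is handed in, with no verdict returned: the tray was pushed home, the gate rocked right end down, the last pictures show all three cells at rest in the tray and nothing else visibly moved, and the arm finished clear at about 12 s.

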